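# Offer a furniture leg up to the disc sander's tilted table

### The arm

A 6-joint arm with a two-finger parallel gripper is mounted at the origin on the work surface. World frame = base frame: x ahead of the robot, y to its left, z up, the work surface at z = 0. Lengths are in mm, angles in rad, forces in N, time in s.
With the tool pointing down it reaches from about 275 to 825 mm from the base axis. Payload 4.9 kg.
Tool frame: the origin (TCP) lies at the very end of the fingers, on their centre line; the grasp point (between the pads) lies 19 mm behind it; z points along the fingers, y is the direction in which the jaws open and shut (so a half turn about z gives the same grasp; the last joint's range is limited). The gripper opens to 85 mm and grips with 20 to 120 N. Pads are 22 mm wide; open, the fingers measure 114 mm over their backs; the gripper's body (76 mm by 85 mm) begins 54 mm behind the grasp point. The pads swing forward as they close: fully open they stand 13 mm farther back than shut.
Start: joints at [1.116, 0.326, -0.193, 1.052, 0, 1.437], TCP at [173.424, 521.96, 231.281] pointing down, gripper open.
Joint ranges: [-2.65, 2.65], [-0.97, 1.79], [-1.3, 1.35], [-1.93, 2.1], [-1.47, 1.37], [-3.14, 3.14]. Speed limits (rad/s): [2.57, 2.57, 3.14, 3.14, 3.14, 3.14].

### API

Orientations are given as [roll, pitch, yaw] about the fixed x, y, z axes, in that order (R = Rz(yaw) Ry(pitch) Rx(roll)).
In Python, from bench import bot, solve_ik, imaging gives the robot as it stands. Calls block until the motion is done:
- bot.move_ptp(position, orientation): joint-space move of the TCP to a pose.
- bot.movel(position, rot=None, max_speed=150, threshold=None): straight line of the TCP; rot=None keeps the orientation; max_speed is the mean speed in mm/s. With threshold (N) it stops when the force on the tool has changed by that much, and returns True; else False.
- bot.move_j(angles): joint-space move.
- bot.grip(opening, effort=None): opening from 0.0 (shut) to 1.0 (fully open); effort is the grip in N (None keeps the last); returns when the fingers have stopped.
- bot.dwell(seconds).
- solve_ik(position, orientation): joint angles nearest the present ones, or None.
- bot.get_state(): the state.
- imaging.capture(name): name is "side" or "top"; returns the picture (480x640x3 uint8, blue, green, red); there is no depth.
- imaging.camera_model(name): a dict with "K" (3x3 intrinsics, pixels), "position" and "rotation" of the camera in the world. Camera axes: x right, y up, looking along -z (the intrinsics and any distortion apply to the point x, -y, -z); pixel columns grow to the right and rows downward; lengths in mm; the calibration is good to about 2 mm. A picture is of the moment at which its call begins. camera_model takes no time and is no camera call.
A pose or a line that the arm cannot do raises bot.IKError and nothing moves.
- bot.sign_off(): hands the job in, once; it reports no verdict.
The state is a dict: "t": time; "qpos": joint angles; "joint_velocities": joint speeds; "effort": joint torques, N m; "tcp_pos": TCP position; "orientation": TCP orientation; "contact_force": force on the tool from outside, world axes, zero at the start; "wrist_torque": the same for the moment, N m; "opening": opening from 0.0 (shut) to 1.0 (fully open).
Only numpy, scipy, OpenCV 4.12 (cv2) and the standard library are available. Lean on these libraries where they do the work, as an engineer would, in place of code of your own. Each camera call takes 0.05 s, during which the arm holds its last target. There are 200 camera calls.

### The job

Roll the leg blank over on the bench until it sits on its planed flat, then pick it up and hold it ready for sanding on the tilted sander table: flat flush on the table, leg square to the disc and its foot end touching the disc. Finish while still holding it there, pressed down lightly on the table; leave everything else where it stands.

Things in the scene. Friction and masses are not known exactly. Their poses are not given: they have to be found in the camera images.
- leg: plain wooden leg blank lying on the bench, 200 mm long, 40 mm round (faint 8 mm facets stop it rolling by itself), 0.18 kg, a flat 23 mm wide planed along one side. Origin: centre of the flat; x along the leg to the foot; z from the flat through the leg (axis 17 mm, round back 37 mm along z). At the start z is 112 degrees from upright: the flat faces away from the robot, a little upwards
- leg_axis (a point): middle of the leg, on its axis: 20 mm above the bench at the start, 17 mm once the leg sits on its flat (leg then 37 mm tall, 40 mm wide). To get there the leg rolls away from the robot, this point travelling about 39 mm
- leg_foot (a point): middle of the edge between the leg's flat and its foot end, 100 mm from the leg's origin along x. The foot is the plain square end, lying roughly towards the sander; a steel stud 8 mm thick, 26 mm long stands out of the other end
- sander_table: sander's tilting table, aluminium plate, clamped at 9 to 26 degrees, outer edge down; it does not give. Origin in the top surface at the disc's face, in line with the disc's centre, 140 mm above the bench. z square to the top; -y down the slope away from the disc. Plate: x -140 to 140, y -3 to -153 mm; a slot 19 wide, 7 deep runs along x at y = -115 mm
- disc (a point): centre of the sanding disc's face; the disc is 230 mm across, upright, switched off, its centre 150 mm above the bench. Axes of the machine: -y points straight out of the disc's face, z up. The guard behind it is 252 mm across.
- blank0: another leg blank standing on its foot, 200 mm tall (226 with its stud); leave alone
- blank1: another leg blank standing on its foot, 200 mm tall (226 with its stud); leave alone
- glue: white glue bottle, 60 mm across, 185 mm tall; leave alone
- drill: cordless drill standing on its battery, 206 mm tall; leave alone
- square: try square lying flat, wooden stock 115 mm, blade 170 mm; leave alone
- tape: tape measure, 66 x 36 x 58 mm; leave alone
- block: cork sanding block, 110 x 65 x 34 mm; leave alone
- offcut: offcut of board, 140 x 55 x 18 mm, lying flat; leave alone

How it is judged:
By the outcome, as a careful person would: the job done as asked, in the order asked, and still so for the second after the job is handed in, while the arm keeps its last pose, push and grip.
It also fails if it takes over 62 s, if anything falls off the work surface, if the arm or the gripper's body presses on something with over 40 N, if the wrist force passes 120 N, or if a joint passes its speed limit or range.

## Working session

There is one attempt and no reset: what is moved stays moved. The work goes in short steps, each a Python script; the robot and the scene stay as the last script left them, time stands still between calls to the robot, and variables do not carry over. Pictures are saved under pics/ and viewed, about 8 in all and at most 12, crops included, and the job is handed in when it is done.

```bash
mkdir -p pics; ls
python3 - <<'E'
from bench import bot, imaging
import cv2
print(bot.get_state())
for n in("side","top"):
    im=imaging.capture(n); cv2.imwrite(f"pics/{n}0.png",im)
    m=imaging.camera_model(n); print(n,m)
E
```

```text
pics
{'t': 0.0, 'qpos': array([ 1.11580862e+00,  3.26930704e-01, -1.93580856e-01,  1.05200098e+00,
        1.48631710e-05,  1.43661389e+00]), 'joint_velocities': array([ 3.29031942e-04,  2.63313719e-04, -6.48031305e-05, -8.01203548e-04,
        8.45903851e-05, -1.89455579e-04]), 'effort': array([-2.38379948e-05, -4.43404055e+01,  2.62442154e+01,  1.54914823e-02,
       -1.60124760e-04,  1.16720022e-05]), 'tcp_pos': array([173.15095265, 521.42345357, 230.51016075]), 'orientation': array([-3.13989386e+00, -2.44324677e-04,  2.82078716e+00]), 'contact_force': array([-0.37877986,  0.09166809,  0.16584627]), 'wrist_torque': array([-0.00651133,  0.02510121, -0.0272459 ]), 'opening': 1.0000024542537014}
side {'K': array([[447.59227654,   0.        , 318.80719387],
       [  0.        , 447.59227654, 247.13619383],
       [  0.        ,   0.        ,   1.        ]]), 'position': array([ 247.87009266, -765.30987242,  953.53241215]), 'rotation': array([ 0.69788542,  0.00304909, -0.45790349])}
top {'K': array([[577.23962403,   0.        , 322.31801366],
       [  0.        , 577.23962403, 238.30729122],
       [  0.        ,   0.        ,   1.        ]]), 'position': array([ 228.87195863, -115.32120855, 1721.83467718]), 'rotation': array([ 0.19401636,  0.00167391, -1.54862593])}
```

View pics/side0.png

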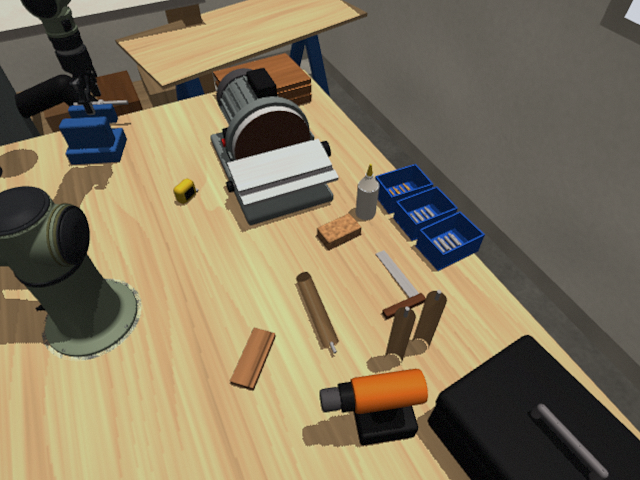

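View pics/top0.png

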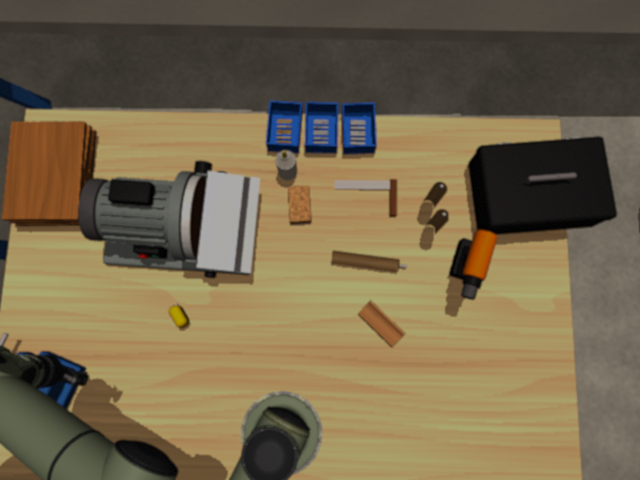

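```bash
cat > h.py <<'E'
import numpy as np, cv2
from scipy.spatial.transform import Rotation as R
from bench import bot, imaging, solve_ik
def cam(n):
    m=imaging.camera_model(n); return m["K"],np.array(m["position"]),R.from_euler("xyz",m["rotation"]).as_matrix(),m
def proj(n,P):
    K,p,Rm,_=cam(n); c=(np.atleast_2d(P)-p)@Rm; c=c*[1,-1,-1]; u=c@K.T; return u[:,:2]/u[:,2:]
def ray(n,uv):
    K,p,Rm,_=cam(n); uv=np.atleast_2d(uv).astype(float)
    d=np.c_[uv,np.ones(len(uv))]@np.linalg.inv(K).T*[1,-1,-1]; d=d@Rm.T
    return p,d/np.linalg.norm(d,axis=1)[:,None]
def onz(n,uv,z):
    p,d=ray(n,uv); return p+d*((z-p[2])/d[:,2])[:,None]
def tri(a,b):  # a: top uv, b: side uv
    (p,d),(q,e)=ray("top",a),ray("side",b); out=[]
    for u,v in zip(d,e):
        s,t=np.linalg.lstsq(np.c_[u,-v],q-p,rcond=None)[0]
        A,B=p+s*u,q+t*v; out.append(np.r_[(A+B)/2,np.linalg.norm(A-B)])
    return np.array(out)
E
python3 - <<'E'
from h import *
print([k for k in cam("top")[3]])
for n in("side","top"): print(n,proj(n,[[0,0,0],[173,521,231]]).round(0).tolist())
t=cv2.imread("pics/top0.png");s=cv2.imread("pics/side0.png")
c=lambda im,x,y,w,h,f:cv2.resize(im[y:y+h,x:x+w],(w*f,h*f),interpolation=cv2.INTER_CUBIC)
a=c(t,180,160,100,125,4);b=c(t,320,235,100,50,4)
d=c(s,215,90,130,135,3);e=c(s,285,260,70,105,3)
o=np.zeros((600,800,3),np.uint8)
# top table 400x500->, etc.
def put(im,x,y): h,w=im.shape[:2]; h=min(h,600-y);w=min(w,800-x); o[y:y+h,x:x+w]=im[:h,:w]
put(cv2.resize(a,(300,375)),0,0); put(b,0,385); put(d,405,0); put(c(s,285,265,90,95,2),405,410)
cv2.imwrite("pics/c1.png",o)
# leg mask
for n,im,(x,y,w,h) in(("top",t,(320,235,100,50)),("side",s,(285,260,60,105))):
    hsv=cv2.cvtColor(im,cv2.COLOR_BGR2HSV); m=np.zeros(im.shape[:2],np.uint8)
    m[y:y+h,x:x+w]=(hsv[y:y+h,x:x+w,2]<140)*255
    cs,_=cv2.findContours(m,cv2.RETR_EXTERNAL,cv2.CHAIN_APPROX_NONE); k=max(cs,key=cv2.contourArea)
    print(n,cv2.contourArea(k),cv2.boxPoints(cv2.minAreaRect(k)).tolist())
E
```

```text
['K', 'position', 'rotation']
side [[92.0, 317.0], [96.0, 109.0]]
top [[281.0, 433.0], [71.0, 369.0]]
top 1004.0 [[330.06988525390625, 265.4759521484375], [332.18341064453125, 249.62445068359375], [406.1353759765625, 259.4847412109375], [404.0218505859375, 275.33624267578125]]
side 1343.5 [[290.2931213378906, 277.0172424316406], [307.9137878417969, 269.4655456542969], [342.9827575683594, 351.2931213378906], [325.3620910644531, 358.8448181152344]]
```

View pics/c1.png

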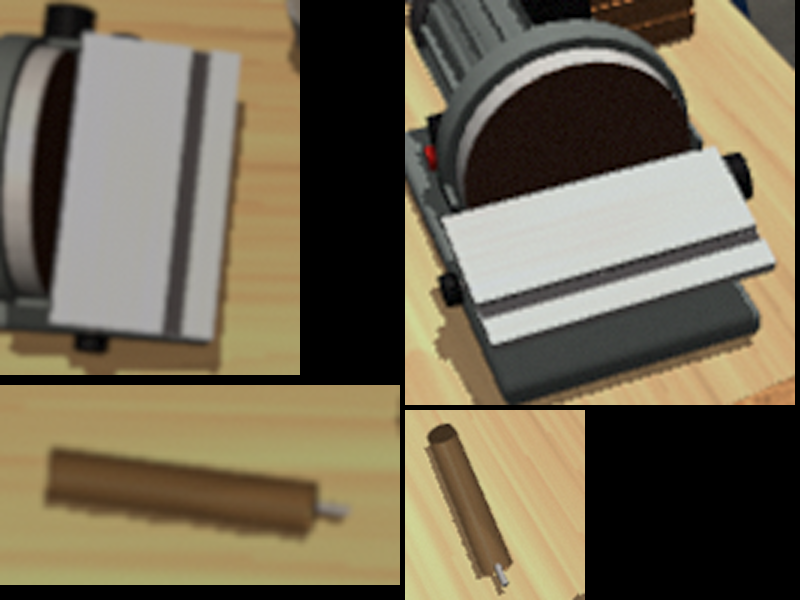

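Run:
```python
from h import *
t=cv2.imread("pics/top0.png");s=cv2.imread("pics/side0.png")
def quad(im,x,y,w,h,mask,f=4):
    c=cv2.resize(im[y:y+h,x:x+w],None,fx=f,fy=f,interpolation=cv2.INTER_CUBIC)
    m=mask(cv2.cvtColor(c,cv2.COLOR_BGR2HSV)).astype(np.uint8)*255
    cs,_=cv2.findContours(m,cv2.RETR_EXTERNAL,cv2.CHAIN_APPROX_NONE); k=max(cs,key=cv2.contourArea)
    hull=cv2.convexHull(k); e=1
    while True:
        p=cv2.approxPolyDP(hull,e,True)[:,0]
        if len(p)<=4: break
        e+=1
    pts=k[:,0].astype(float); L=[]
    for i in range(4):
        a,b=p[i].astype(float),p[(i+1)%4]; l=np.linalg.norm(b-a); u=(b-a)/l; r=pts-a
        q=pts[(abs(r@[-u[1],u[0]])<4)&(r@u>.1*l)&(r@u<.9*l)]
        vx,vy,x0,y0=cv2.fitLine(q.astype(np.float32),cv2.DIST_HUBER,0,.01,.01).ravel(); L.append(np.cross([x0,y0,1],[x0+vx,y0+vy,1]))
    C=[]
    for i in range(4):
        z=np.cross(L[i-1],L[i]); C.append((z[:2]/z[2]+.5)/f-.5+[x,y])
    return np.array(C),m
white=lambda h:(h[...,1]<45)&(h[...,2]>128)
Q={}
for n,im,r in(("top",t,(190,165,80,115)),("side",s,(220,130,125,90))):
    C,m=quad(im,*r,white); cv2.imwrite(f"pics/m_{n}.png",m); print(n,C.round(2).tolist()); Q[n]=C
def order(n,C): # (-,in),(+,in),(+,out),(-,out)
    W=onz(n,C,120); cen=W.mean(0); q=W-cen
    return np.array([C[np.argmax(q@[a,b*1.5,0])] for a,b in((-1,1),(1,1),(1,-1),(-1,-1))])
T=tri(order("top",Q["top"]),order("side",Q["side"])); print(T.round(1))
# leg axis candidates
print("leg", onz("top",[[332,257.5],[398.5,266.2]],20).round(1))
def c(im,x,y,w,h,f):return cv2.resize(im[y:y+h,x:x+w],(w*f,h*f),interpolation=cv2.INTER_CUBIC)
o=np.zeros((590,800,3),np.uint8); a=c(s,285,265,65,98,6); o[:588,:390]=a
b=c(t,325,240,80,40,5); o[:200,395:795]=b
b=c(t,325,240,80,40,5); o[210:410,395:795]=cv2.convertScaleAbs(b,alpha=2)
o[420:590,395:475]=0
cv2.imwrite("pics/c2.png",o)
```

```text
top [[207.86, 170.48], [243.42, 175.6], [233.28, 270.69], [196.39, 266.82]]
side [[331.72, 164.11], [238.4, 190.9], [226.52, 162.37], [318.09, 138.08]]
[[4.512e+02 2.401e+02 1.429e+02 1.000e-01]
 [7.298e+02 2.249e+02 1.437e+02 1.800e+00]
 [7.245e+02 1.262e+02 1.199e+02 2.500e+00]
 [4.468e+02 1.417e+02 1.176e+02 1.500e+00]]
leg [[ 505.4 -135.2   20. ]
 [ 483.5 -333.6   20. ]]
```

View pics/c2.png

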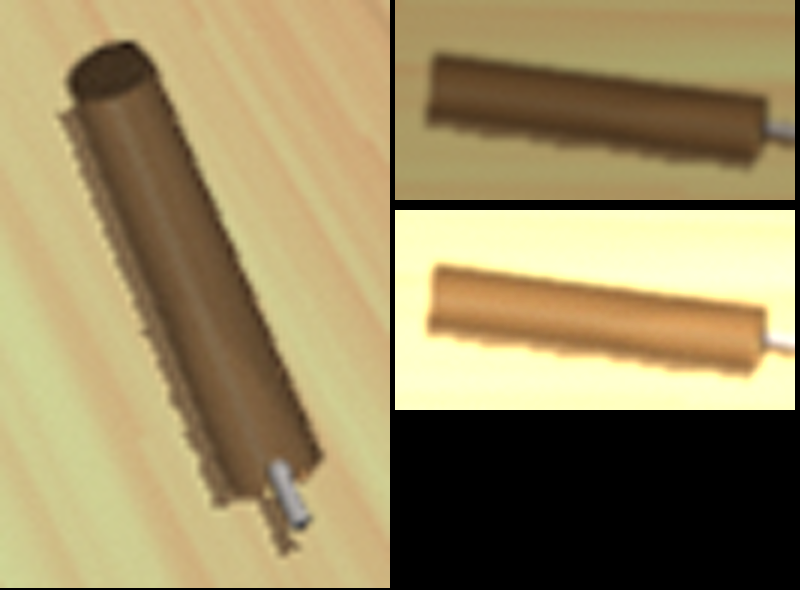

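```bash
cat >> h.py <<'E'
def rpy(zt,yt): # tool z, tool y (world)
    z=np.array(zt,float);z/=np.linalg.norm(z);y=np.array(yt,float);y-=z*(y@z);y/=np.linalg.norm(y)
    return R.from_matrix(np.c_[np.cross(y,z),y,z]).as_euler("xyz")
u3=lambda a:np.array([np.cos(a),np.sin(a),0])
# table frame
TY=u3(np.radians(90-3.15)); TXh=u3(np.radians(-3.15)); TILT=np.radians(13.8)
TO=np.array([590.7,235.4,142.])
Ty=TY*np.cos(TILT)+np.array([0,0,np.sin(TILT)]); Tz=np.cross(TXh,Ty)
E
python3 - <<'E'
from h import *
W=onz("top",[[331.9,257.2],[397.6,265.8]],20); print(W.round(1),np.linalg.norm(W[0]-W[1]))
print("side check",proj("side",W).round(1).tolist(),"tri",tri([[331.9,257.2],[397.6,265.8]],[[303.2,276.6],[330.4,344.5]]).round(1).tolist())
for n,uv in(("square",(393,215)),("blank",(430,236)),("glue",(287,180)),("drill",(466,290))): print(n,onz("top",uv,0).round(0))
c=W.mean(0); l=(W[0]-W[1]);l/=np.linalg.norm(l); d=np.array([l[1],-l[0],0])
print(c,l,d)
for nm,o in (("roll",rpy([0,0,-1],l)),("roll-",rpy([0,0,-1],-l)),("grasp",rpy([0,0,-1],d)),("grasp-",rpy([0,0,-1],-d))):
    print(nm,o.round(3),[None if (q:=solve_ik(c+[0,0,z],o)) is None else q.round(2).tolist() for z in(20,300)])
for sgn in(1,-1):
    o=rpy(-Tz,sgn*TXh); print("place",o.round(3),[None if (q:=solve_ik(TO-Ty*y+Tz*z,o)) is None else q.round(2).tolist() for y,z in((100,3),(160,60))])
E
```

```text
[[ 506.3 -134.9   20. ]
 [ 484.6 -330.9   20. ]] 197.15906646451066
side check [[301.7, 277.9], [328.9, 342.9]] tri [[508.0, -135.3, 23.8, 4.7], [487.0, -332.2, 11.8, 2.2]]
square [[ 645. -320.    0.]]
blank [[ 581. -432.    0.]]
glue [[749.   9.   0.]]
drill [[ 419. -537.    0.]]
[ 495.46108908 -232.91742907   20.        ] [0.10971504 0.99396308 0.        ] [ 0.99396308 -0.10971504  0.        ]
roll [3.142 0.    3.032] [[-0.57, 0.52, -0.44, 0.61, 0.0, -0.46], [-0.57, 0.28, -0.03, 1.26, 0.0, -0.46]]
roll- [ 3.142  0.    -0.11 ] [[-0.57, 0.52, -0.44, 0.61, 0.0, 2.68], [-0.57, 0.28, -0.03, 1.26, 0.0, 2.68]]
grasp [3.142 0.    1.461] [[-0.57, 0.52, -0.44, 0.61, 0.0, 1.11], [-0.57, 0.28, -0.03, 1.26, 0.0, 1.11]]
grasp- [-3.142  0.    -1.681] [[-0.57, 0.52, -0.44, 0.61, 0.0, -2.04], [-0.57, 0.28, -0.03, 1.26, 0.0, -2.04]]
place [ 3.142 -0.241  1.516] [[-0.01, 0.49, -0.27, 0.8, 0.24, 1.61], [-0.14, 0.44, -0.23, 0.92, 0.24, 1.48]]
place [-3.142  0.241 -1.626] [[-0.01, 0.49, -0.27, 0.8, 0.24, -1.53], [-0.14, 0.44, -0.23, 0.92, 0.24, -1.66]]
```

```bash
cat >> h.py <<'E'
C0=np.array([495.5,-232.9,20.]); LX=np.array([.1097,.994,0]); D=np.array([.994,-.1097,0])
def st(m=""):
    s=bot.get_state(); print(m,"t%.1f"%s["t"],"p",s["tcp_pos"].round(1),"F",s["contact_force"].round(1),"M",s["wrist_torque"].round(2),"op %.2f"%s["opening"]); return s
E
python3 - <<'E'
from h import *
o=rpy([0,0,-1],LX)
p=bot.get_state()["tcp_pos"]
bot.movel([p[0],p[1],370],max_speed=250); st("up")
b=C0-14*D
bot.move_ptp([b[0],b[1],200],o); st("above")
bot.grip(0.0); 
bot.movel([b[0],b[1],60]); s=st("near")
print(bot.movel([b[0],b[1],34],max_speed=25,threshold=3)); st("touch")
for n in("top","side"):cv2.imwrite(f"pics/{n}1.png",imaging.capture(n))
t=cv2.imread("pics/top1.png")[215:305,310:430];s=cv2.imread("pics/side1.png")[200:380,240:400]
o=np.zeros((560,800,3),np.uint8);o[:300,:400]=cv2.resize(t,(400,300));o[:450,400:]=cv2.resize(s,(400,450));cv2.imwrite("pics/c3.png",o)
E
```

```text
up t0.8 p [173.  521.1 368.7] F [-0.3  0.1 -0.2] M [0.02 0.02 0.01] op 1.00
above t3.7 p [ 481.9 -230.8  200.1] F [0.1 0.1 0.5] M [ 0.   -0.06 -0.02] op 1.00
near t5.6 p [ 482.2 -231.8   60.7] F [0.5 0.3 0.8] M [-0.04 -0.02 -0.02] op 0.00
True
touch t6.4 p [ 481.2 -231.2   37.3] F [-1.3  0.1  5.8] M [ 0.07  0.14 -0.02] op -0.00
```

View pics/c3.png

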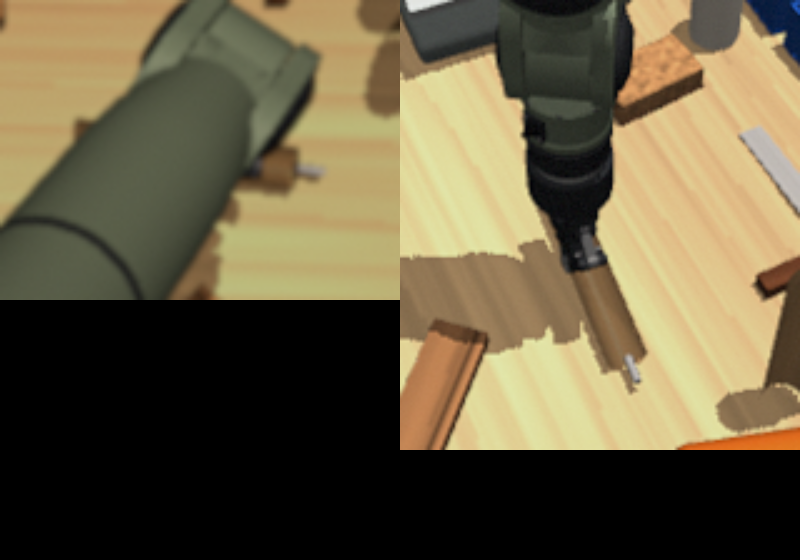

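Run:
```python
from h import *
s=st("start"); f0=s["contact_force"][2]
h=lambda S:20+np.sqrt(400-max(0,abs(-14+S/2)-4)**2)
p0=s["tcp_pos"].copy(); corr=0.; S=0; step=5
while S<72:
    S+=step
    p=np.r_[(p0+D*S)[:2],p0[2]+h(S)-h(0)+corr]
    bot.movel(p,max_speed=30); s=bot.get_state(); f=s["contact_force"]
    print(S,"cmd",p.round(1),"z %.1f"%s["tcp_pos"][2],"F",f.round(1),"M",s["wrist_torque"].round(2))
    if f[2]>30: print("high");break
    corr-=np.clip(.06*(8-f[2]),-.6,.5)
    if corr<-3.5: print("lost");break
st("end")
```

```text
start t6.5 p [ 481.2 -231.2   37.3] F [-0.7 -0.   4.9] M [0.09 0.22 0.05] op 0.00
5 cmd [ 486.2 -231.8   38.5] z 38.7 F [-2.9  0.3  6.4] M [0.11 0.26 0.09]
10 cmd [ 491.2 -232.3   39.3] z 39.6 F [-1.3  1.5  5.6] M [0.2  0.11 0.01]
15 cmd [ 496.1 -232.9   39.6] z 39.9 F [0.9 0.1 6.5] M [ 0.13 -0.04  0.01]
20 cmd [ 501.1 -233.4   39.7] z 40.4 F [-0.2  1.7  8.9] M [ 0.24 -0.01  0.03]
25 cmd [ 506.1 -234.    39.7] z 40.4 F [0.7 0.7 7.2] M [ 0.24 -0.17  0.  ]
30 cmd [ 511.  -234.5   39.7] z 40.1 F [1.1 0.9 7. ] M [ 0.19 -0.23  0.  ]
35 cmd [ 516.  -235.1   39.6] z 40.3 F [-0.3  1.   8.8] M [0.21 0.13 0.01]
40 cmd [ 521.  -235.6   39.6] z 40.4 F [0.  1.  9.9] M [ 0.26 -0.1  -0.01]
45 cmd [ 526.  -236.2   39.3] z 40.1 F [0.2 0.8 8.1] M [ 0.19 -0.23  0.04]
50 cmd [ 530.9 -236.7   38.5] z 40.1 F [ 0.1  1.9 13.5] M [ 0.37  0.18 -0.03]
55 cmd [ 535.9 -237.3   37.7] z 39.8 F [ 2.6  2.2 14.8] M [ 0.49 -0.33 -0.01]
60 cmd [ 540.9 -237.8   36.5] z 38.8 F [ 3.2  2.1 12.8] M [ 0.44 -0.76 -0.01]
65 cmd [ 545.8 -238.4   34.6] z 36.9 F [ 5.3  1.7 12. ] M [ 0.43 -1.07 -0.03]
70 cmd [ 550.8 -238.9   31.6] z 34.1 F [ 6.8  2.1 10.2] M [ 0.39 -1.48 -0.04]
75 cmd [ 555.8 -239.4   25.6] z 28.9 F [ 7.2  0.8 13.9] M [ 0.07 -1.29  0.01]
end t11.4 p [ 561.1 -241.4   28.9] F [ 7.2  0.8 13.9] M [ 0.07 -1.29  0.01] op -0.00
```

Run:
```python
from h import *
p=bot.get_state()["tcp_pos"]
bot.movel([p[0],p[1],60],max_speed=60)
bot.move_ptp([430,20,250],rpy([0,0,-1],D)); bot.grip(1.0); st()
for n in("top","side"):cv2.imwrite(f"pics/{n}2.png",imaging.capture(n))
t=cv2.imread("pics/top2.png")[225:285,310:420];s=cv2.imread("pics/side2.png")[250:370,285:365]
o=np.zeros((600,800,3),np.uint8);o[:218,:400]=cv2.resize(t,(400,218),interpolation=2);o[:600,400:]=cv2.resize(s,(400,600),interpolation=2);cv2.imwrite("pics/c4.png",o)
```

```text
t14.7 p [430.  20. 250.] F [ 0.9 -0.3  0. ] M [ 0.03 -0.03  0.01] op 1.00
```

View pics/c4.png

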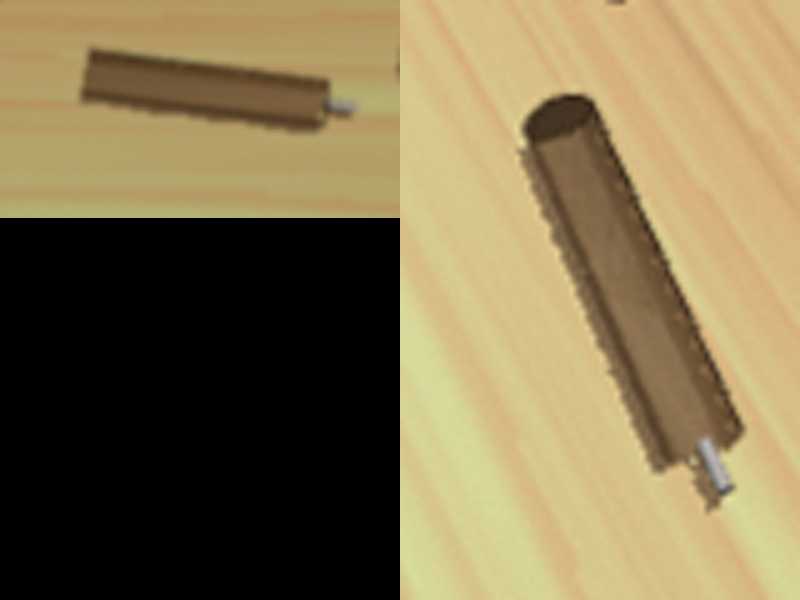

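Run:
```python
from h import *
W=onz("top",[[333.3,245.3],[398.7,253.5]],17); c=W.mean(0);l=W[0]-W[1];print(W.round(1),np.linalg.norm(l));l/=np.linalg.norm(l);d=np.array([l[1],-l[0],0])
print(c,np.degrees(np.arctan2(l[1],l[0])),"moved",(c-C0)@D)
# near (stud) end: flat edges if bottom (z0) or top (z37)
for z in(0,37):
  for e in(-100,100):
    P=[np.r_[(c+l*e+d*k)[:2],z] for k in(-11.5,11.5)]
    print(z,e,"side crop",((proj("side",P)-[285,250])*5+[400,0]).round(0).tolist())
print("stud root",((proj("side",c-l*100)-[285,250])*5+[400,0]).round(0))
```

```text
[[ 543.  -138.5   17. ]
 [ 522.4 -334.7   17. ]] 197.2861343878863
[ 532.69633659 -236.58377166   17.        ] 83.98465724509795 moved 37.37726832267406
0 -100 side crop [[672.0, 470.0], [717.0, 454.0]]
0 100 side crop [[530.0, 146.0], [571.0, 134.0]]
37 -100 side crop [[675.0, 431.0], [721.0, 416.0]]
37 100 side crop [[528.0, 103.0], [571.0, 91.0]]
stud root [[696. 444.]]
```

Run:
```python
from h import *
c=np.array([532.7,-236.6]); l=u3(np.radians(84.0)); d=np.array([l[1],-l[0],0]); o=rpy([0,0,-1],d)
bot.move_ptp([*c,110],o); st()
bot.movel([*c,1.5],max_speed=90,threshold=6); st("down")
bot.grip(0.3,40); st("grip")
bot.movel([*c,60],max_speed=100); st("lift")
for n in("top","side"):cv2.imwrite(f"pics/{n}3.png",imaging.capture(n))
s=cv2.imread("pics/side3.png")[180:360,250:400];cv2.imwrite("pics/c5.png",cv2.resize(s,None,fx=3,fy=3,interpolation=2))
```

```text
t15.9 p [ 532.9 -235.6  110.7] F [-1.1  0.1  0.6] M [-0.01 -0.01 -0.01] op 1.00
down t17.3 p [ 533.2 -236.9    2.1] F [ 0.4  0.7 -0.6] M [0.04 0.   0.01] op 1.00
grip t17.8 p [ 533.2 -236.8    2.1] F [0.3 1.4 4.8] M [ 0.06  0.07 -0.05] op 0.46
lift t18.5 p [ 532.2 -236.4   59.5] F [-0.5  0.5 -1.3] M [-0.01 -0.04 -0.01] op 0.46
```

View pics/c5.png

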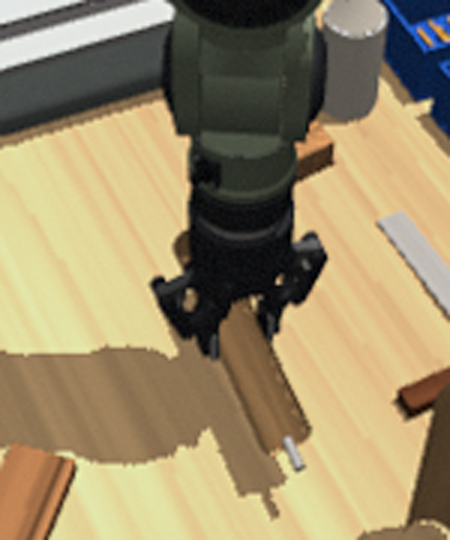

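Run:
```python
from h import *
o=rpy(-Tz,TXh)
P=lambda y,z:TO+Ty*y+Tz*z
p=bot.get_state()["tcp_pos"]
bot.movel([p[0],p[1],200],max_speed=250)
bot.move_ptp(P(-160,70),o); st("pre")
bot.movel(P(-115,20),max_speed=100); s=st("near"); 
print("table z of flat",(s["tcp_pos"]-TO)@Tz-2.1)
print(bot.movel(P(-115,-8),max_speed=20,threshold=4)); s=st("touch")
print("tcp in table",[(s["tcp_pos"]-TO)@a for a in(TXh,Ty,Tz)])
for n in("top","side"):cv2.imwrite(f"pics/{n}4.png",imaging.capture(n))
s=cv2.imread("pics/side4.png")[70:240,190:370];cv2.imwrite("pics/c6.png",cv2.resize(s,None,fx=3.5,fy=3.5,interpolation=2))
```

```text
pre t20.5 p [581.4  62.6 171.7] F [ 0.5 -0.8 -1.8] M [-0.36  0.01 -0.02] op 0.46
near t21.3 p [584.5 119.2 134.1] F [-0.3 -0.2 -1.5] M [-0.34 -0.    0.01] op 0.46
table z of flat 17.990371381581276
True
touch t22.2 p [584.4 123.7 116.1] F [-1.3 -0.1  4.5] M [-0.27  0.11  0.03] op 0.46
tcp in table [np.float64(-0.10361265097456052), np.float64(-114.83539845025027), np.float64(1.4931986023189303)]
```

View pics/c6.png

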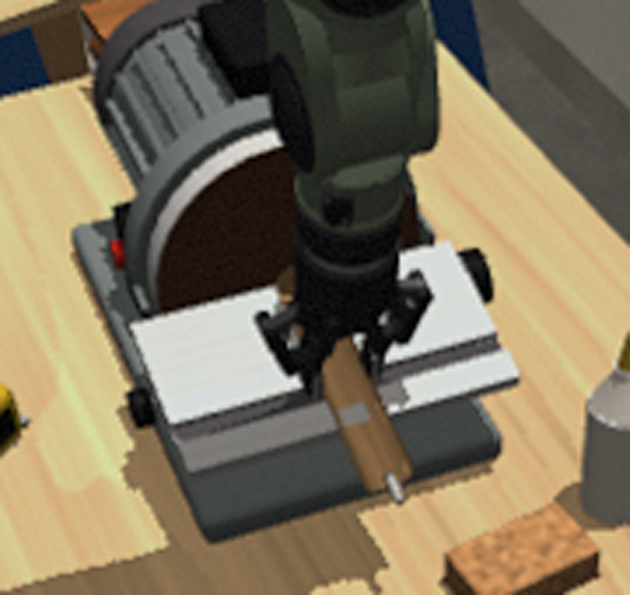

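Run:
```python
from h import *
P=lambda y,z:TO+Ty*y+Tz*z
def frame(t):
    a=np.radians(t); y=TY*np.cos(a)+np.array([0,0,np.sin(a)]); return y,np.cross(TXh,y)
def plane(tag):
    s=st(tag); Rm=R.from_euler("xyz",s["orientation"]).as_matrix(); n=-Rm[:,2]; p=s["tcp_pos"]-2.1*n
    lx=np.cross(n,np.cross([0,0,1.],[1,0,0])) # unused direction
    h=(p-TO)@TY; f=lambda H:p[2]-(n@TY)/n[2]*(H-h)
    t=np.degrees(np.arctan2(-(n@TY),n[2])); print(tag,"flat tilt %.2f"%t,"z at H=-3: %.2f, -148.5: %.2f"%(f(-3),f(-148.5)),"roll",np.degrees(np.arcsin(n@TXh)).round(2))
    return t
plane("A13.8")
bot.movel(P(-115,6),max_speed=40)
for t in(10.3,):
    y,n=frame(t); b=P(-115,0)
    bot.movel(b+n*12,rot=rpy(-n,TXh),max_speed=40); plane("free")
    print(bot.movel(b-n*6,max_speed=15,threshold=3)); plane("B%.1f"%t)
```

```text
A13.8 t22.3 p [584.5 123.7 116.1] F [-0.2  0.   4.9] M [-0.2   0.1   0.04] op 0.46
A13.8 flat tilt 13.83 z at H=-3: 140.68, -148.5: 104.87 roll 0.01
free t22.9 p [584.4 122.3 126.3] F [-0.2  0.3 -2. ] M [-0.21 -0.01 -0.03] op 0.46
free flat tilt 10.35 z at H=-3: 144.26, -148.5: 117.68 roll 0.01
True
B10.3 t23.6 p [584.5 122.8 118.1] F [ 1.6 -1.3  1.7] M [ 0.06 -0.15 -0.07] op 0.46
B10.3 flat tilt 10.29 z at H=-3: 135.88, -148.5: 109.47 roll 0.02
```

```bash
cat >> h.py <<'E'
TO[2]=140.
def frame(t):
    a=np.radians(t); y=TY*np.cos(a)+np.array([0,0,np.sin(a)]); return y,np.cross(TXh,y)
P=lambda y,z,x=0:TO+TXh*x+Ty*y+Tz*z
def tab(tag):
    s=st(tag); q=s["tcp_pos"]-TO; f=s["contact_force"]; print("   table pos",[round(float(q@a),2) for a in(TXh,Ty,Tz)],"F table",[round(float(f@a),1) for a in(TXh,Ty,Tz)]); return s
E
python3 - <<'E'
from h import *
y,n=frame(12.1); o=rpy(-n,TXh)
bot.movel(P(-115,9),rot=o,max_speed=40); tab("free")
print(bot.movel(P(-115,-3),max_speed=12,threshold=4)); s=tab("touch")
q=s["tcp_pos"]
for dz in(.3,.6,.9):
    bot.movel(q-Tz*dz,max_speed=10); bot.dwell(.15); s=tab("press %.1f"%dz)
    if s["contact_force"]@Tz>8: break
for n in("top","side"):cv2.imwrite(f"pics/{n}5.png",imaging.capture(n))
s=cv2.imread("pics/side5.png")[140:215,235:335];cv2.imwrite("pics/c7.png",cv2.resize(s,None,fx=7,fy=7,interpolation=2))
E
```

```text
free t23.8 p [584.2 121.3 121. ] F [ 0.3  0.5 -1.6] M [-0.27 -0.    0.05] op 0.46
   table pos [-0.25, -115.54, 8.81] F table [0.2, 0.1, -1.7]
True
touch t24.4 p [584.5 123.1 115.9] F [-0.5 -1.7  5.1] M [-0.04  0.02  0.09] op 0.46
   table pos [-0.04, -114.99, 3.39] F table [-0.4, -0.5, 5.4]
press 0.3 t24.8 p [584.6 123.1 115.9] F [-1.2 -2.7  5.8] M [-0.11  0.22  0.14] op 0.46
   table pos [0.09, -114.93, 3.39] F table [-1.1, -1.2, 6.3]
press 0.6 t25.2 p [584.7 123.1 115.9] F [-2.9 -3.2  6.6] M [-0.14  0.42  0.15] op 0.45
   table pos [0.13, -114.92, 3.4] F table [-2.7, -1.7, 7.2]
press 0.9 t25.6 p [584.6 123.2 115.9] F [-3.4 -2.3  8.8] M [-0.16  0.56  0.27] op 0.45
   table pos [0.11, -114.92, 3.38] F table [-3.3, -0.3, 9.1]
```

View pics/c7.png

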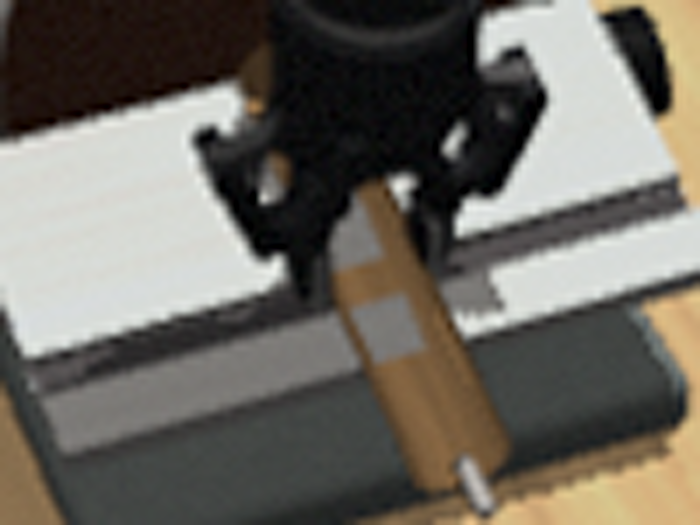

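```bash
cat >> h.py <<'E'
def orient(t,r): # tool tilt deg, roll deg about leg axis
    y,n=frame(t); n2=R.from_rotvec(y*np.radians(r)).apply(n); return rpy(-n2,np.cross(y,n2))
def act():
    s=bot.get_state(); n=-R.from_euler("xyz",s["orientation"]).as_matrix()[:,2]
    return np.degrees(np.arctan2(-(n@TY),n[2])).round(2),np.degrees(np.arcsin(n@TXh)).round(2)
E
python3 - <<'E'
from h import *
for t,r in((12.1,0),(12.1,2.5),(12.1,-2.5),(13.1,0),(11.1,0)):
    bot.movel(P(-115,6),rot=orient(t,r),max_speed=60); a=act(); f0=bot.get_state()
    hit=bot.movel(P(-115,.5),max_speed=12,threshold=3); s=bot.get_state(); q=s["tcp_pos"]-TO; f=s["contact_force"]-f0["contact_force"]; m=s["wrist_torque"]-f0["wrist_torque"]
    print((t,r),hit,"free",a,"touch",act(),"z %.2f y %.2f"%(q@Tz,q@Ty),"dF",[round(float(f@k),1) for k in(TXh,Ty,Tz)],"dM",m.round(2))
st()
E
```

```text
(12.1, 0) True free (np.float64(12.09), np.float64(0.04)) touch (np.float64(12.09), np.float64(0.03)) z 3.41 y -115.18 dF [0.5, 0.5, 7.6] dM [0.3  0.06 0.09]
(12.1, 2.5) True free (np.float64(12.09), np.float64(2.47)) touch (np.float64(12.09), np.float64(2.51)) z 3.85 y -115.23 dF [1.1, 0.6, 6.0] dM [0.3  0.04 0.01]
(12.1, -2.5) True free (np.float64(12.09), np.float64(-2.32)) touch (np.float64(12.1), np.float64(-2.52)) z 3.83 y -115.10 dF [-1.1, -0.4, 5.6] dM [0.22 0.12 0.07]
(13.1, 0) True free (np.float64(13.07), np.float64(-0.05)) touch (np.float64(13.1), np.float64(0.0)) z 3.39 y -114.92 dF [-0.9, 1.3, 6.9] dM [0.14 0.05 0.02]
(11.1, 0) True free (np.float64(11.14), np.float64(-0.01)) touch (np.float64(11.14), np.float64(0.04)) z 3.64 y -115.08 dF [-0.6, -0.9, 2.4] dM [ 0.16 -0.05  0.02]
 t28.5 p [584.2 123.  116.1] F [ 0.8 -0.5  1.6] M [ 0.03 -0.12 -0.05] op 0.45
```

Run:
```python
from h import *
bot.movel(P(-115,5),rot=orient(13.1,0),max_speed=60)
bot.movel(P(-115,.5),max_speed=12,threshold=3); s=tab("touch"); z=(s["tcp_pos"]-TO)@Tz
bot.movel(P(-112,z-.3),max_speed=10); tab("sliding")
for i in range(3):
    hit=bot.movel(P(-92,z-.3),max_speed=12,threshold=5); s=tab("slide %s"%hit)
    if not hit or s["contact_force"]@Ty<-4: break
print(act())
```

```text
touch t29.0 p [584.3 123.1 115.9] F [0.2 0.6 4.1] M [-0.24  0.05 -0.02] op 0.46
   table pos [-0.22, -114.95, 3.43] F table [0.2, 1.5, 3.9]
sliding t29.6 p [584.9 125.4 116.4] F [-0.  -5.   5.3] M [-1.08  0.16 -0.02] op 0.46
   table pos [0.26, -112.57, 3.37] F table [0.2, -3.6, 6.3]
slide True t30.8 p [585.6 141.3 120.1] F [-0.  -0.5  2.8] M [-0.19 -0.01  0.06] op 0.46
   table pos [0.11, -96.3, 3.14] F table [0.0, 0.1, 2.8]
slide True t31.1 p [585.6 141.2 120.1] F [-0.3 -0.3  3.9] M [-0.17 -0.05  0.08] op 0.46
   table pos [0.09, -96.37, 3.14] F table [-0.3, 0.7, 3.8]
slide True t31.4 p [585.5 141.1 120.1] F [-1.1 -0.9  3.4] M [-0.16 -0.02  0.08] op 0.46
   table pos [0.03, -96.43, 3.14] F table [-1.0, -0.1, 3.6]
(np.float64(12.4), np.float64(0.13))
```

Run:
```python
from h import *
o=orient(13.1,0)
bot.movel(P(-96.4,3.14-.6),rot=o,max_speed=15); bot.dwell(.3); tab("press"); print(act())
bot.movel(P(-95.4,3.14-.7),max_speed=15); bot.dwell(.3); tab("push"); print(act())
bot.movel(P(-94.9,3.14-.9),max_speed=15); bot.dwell(.3); tab("push2"); print(act())
for n in("top","side"):cv2.imwrite(f"pics/{n}6.png",imaging.capture(n))
s=cv2.imread("pics/side6.png")[125:215,235:335];t=cv2.imread("pics/top6.png")[165:285,185:280]
o=np.zeros((540,800,3),np.uint8); o[:405,:450]=cv2.resize(s,(450,405),interpolation=2); o[:429,455:795]=cv2.resize(t,(340,429),interpolation=2);cv2.imwrite("pics/c8.png",o)
```

```text
press t31.9 p [585.6 141.3 120.1] F [-1.7 -1.6  7.3] M [-0.32  0.36 -0.04] op 0.46
   table pos [0.1, -96.22, 3.13] F table [-1.6, 0.1, 7.5]
(np.float64(13.15), np.float64(-0.03))
push t32.5 p [585.6 141.3 120.1] F [-1.5 -3.5  8.3] M [-0.84  0.45  0.06] op 0.46
   table pos [0.09, -96.27, 3.12] F table [-1.4, -1.4, 8.9]
(np.float64(13.03), np.float64(-0.03))
push2 t33.0 p [585.6 141.3 120.1] F [-2.7 -5.5  8.4] M [-1.07  0.53  0.06] op 0.46
   table pos [0.11, -96.24, 3.1] F table [-2.4, -3.5, 9.5]
(np.float64(12.97), np.float64(-0.03))
```

View pics/c8.png

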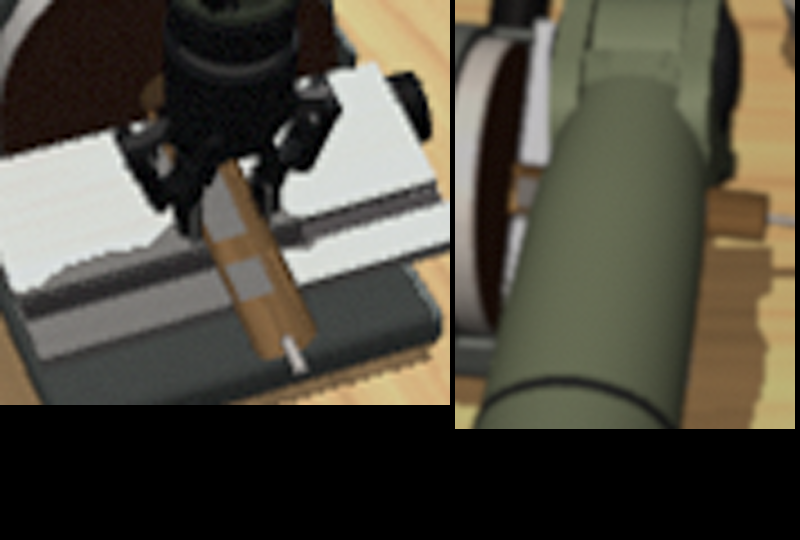

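Run:
```python
from h import *
TO2=P(0,0)
for y,z in((-94.0,3.14-.7),(-93.2,3.14-.7)):
    bot.movel(P(y,z,.1),max_speed=15); bot.dwell(.4); s=tab("push"); print(act())
    if s["contact_force"]@Ty<-6.5: break
lx,n=frame(13.0); c=s["tcp_pos"]+n*(17-2.1); x=lx-0
for n_ in("top",):
    cv2.imwrite("pics/top7.png",imaging.capture("top"))
    print("expected stud-end axis px",proj("top",[c+lx*(-100-3.8+0), c+lx*96.2]).round(1).tolist())
t=cv2.imread("pics/top7.png")
hsv=cv2.cvtColor(t,cv2.COLOR_BGR2HSV)[205:245,255:285]
m=((hsv[...,0]<22)&(hsv[...,1]>110)&(hsv[...,2]<135)).astype(np.uint8)*255
ys,xs=np.nonzero(m); print("stud-side brown: u max",xs.max()+255,"v mean at u 265-272",[ (ys[xs==k].min()+205,ys[xs==k].max()+205) for k in range(8,18) if (xs==k).any()])
```

```text
push t33.8 p [585.6 141.4 120.1] F [-2.7 -8.6  7. ] M [-1.55  0.55  0.11] op 0.46
   table pos [0.1, -96.19, 3.1] F table [-2.2, -6.8, 8.9]
(np.float64(12.87), np.float64(-0.02))
expected stud-end axis px [[272.7, 225.3], [201.6, 216.6]]
stud-side brown: u max 280 v mean at u 265-272 [(np.int64(209), np.int64(244)), (np.int64(218), np.int64(244)), (np.int64(218), np.int64(244)), (np.int64(218), np.int64(244)), (np.int64(218), np.int64(244)), (np.int64(219), np.int64(244)), (np.int64(219), np.int64(244)), (np.int64(219), np.int64(244)), (np.int64(219), np.int64(244)), (np.int64(220), np.int64(244))]
```

Run:
```python
from h import *
tab("final"); bot.sign_off()
```

```text
final t33.9 p [585.6 141.4 120.1] F [-2.4 -8.2  7.4] M [-1.52  0.56  0.12] op 0.46
   table pos [0.11, -96.19, 3.11] F table [-1.9, -6.3, 9.1]
the job is handed in; nothing more can be done
```

The job is handed in at about 34 s of the 62 s. The leg is gripped and pressed on the sander table, with its foot against the disc.

**What I did:** I rolled the leg away from the robot with the shut fingertips. I then gripped it at mid-length with 40 N and carried it to the table. There I set it down tilted to match, and slid it up to the disc.

**Last checks:**
- **Rolling:** the leg's axis travelled about 37 mm (39 mm expected). In the side view the flat's edges lined up with bench height, so the leg was sitting on its flat.
- **Flush on the table:** touches with the tool rolled 2.5° either way gave the same height within 0.02 mm, so the roll is right. The tool ended at about 12.9°, against a table tilt of about 13.0° worked out from the slide. The press is about 9 N.
- **Touching the disc:** raising the push from 3.5 N to about 6.5 N moved the leg less than 0.1 mm. That is more than the friction felt while sliding, so the foot is against the disc.
- **Square to the disc:** the stud end and the foot, read by eye from the top view, were each within 1 pixel (about 3 mm) of where they should be. An automatic colour check of the stud end picked up bench as well, so I did not use it.

**Disagreements:**
- The first camera estimates were off: table tilt 13.8° and height 3–4 mm too high. Contact corrected them to about 13.0° and 139.6 mm.
- The first contact at 13.8° was on the table's outer edge only, which is why I reduced the tilt.
- The images show the leg's far inner surfaces, so I judged flat and foot contact by position and force as well as by picture.
- A side force of about 2 N remains.

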